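Sort the clipped vials through the two-way chute

TASK

Clear the spring-clip strip through the two-way drop chute: pull the blue-capped and the white-capped vial out of their clips, one at a time and in either order, and drop each one through the chute's hopper so that it lands in the bin of its cap's colour. Before each drop, swing the flap's red-ball lever fully over to the stop that opens the leg above the right bin (which bin stands on which side changes). Never let a vial into the wrong bin or fall to the floor, and leave the other things on the bench where they are.

Things in the scene. Friction and masses are not known exactly. Their poses are not given: they have to be found in the camera images.
- chute: Two-way drop chute, fixed, 336 mm wide (along y), 238 mm tall. Origin on the bench under its centre; x points away from the robot, y to the left, z up. Under the hopper a yellow flap stands between two legs that slope down left (+y) and right (-y) into two bins. Its front is a clear window (outer face at x = -46 mm) between metal walls.
- chute_mouth (a point): Centre of the hopper's open mouth, level with the rim, 238 mm above the bench. The mouth is 84 mm long in the chute's x and 134 mm in its y, narrowing downwards to 95 mm in y. A vial released here, lying or upright, falls in.
- flap (a joint): Angle of flap and lever (in line, one shaft), rad: 0 upright, positive leaning to the chute's left (+y), negative to its right; stops at +0.62 and -0.62, fully over = within 0.08 of a stop. The flap shuts the leg it leans towards: lever leaning LEFT sends a vial to the RIGHT bin, leaning RIGHT to the LEFT bin. Stays where it is left; about 1 N at the ball moves it.
- lever_ball (a point): Centre of the red ball, 24 mm in diameter, on the lever's top end in front of the chute (chute x = -83 mm). It swings on an arc of 88 mm radius about the shaft, which lies along the chute's x, 132 mm above the bench; at the stops the ball is 51 mm left or right of the middle and 204 mm high. Push it sideways with closed fingers or pinch it.
- blue_bin: Blue plastic bin, 106 x 112 mm and 58 mm tall, 3 mm walls, fixed under one leg of the chute, either the left or the right one; origin at the centre of its underside.
- white_bin: White plastic bin of the same size, fixed under the chute's other leg; origin at the centre of its underside.
- clip_strip: Aluminium strip, 262 mm long (its x), 30 mm wide, top 24 mm above the bench, fixed. Origin on the bench under its centre; x points away from the robot. Three clip stations at x = -80, 0 and +80 mm, the last one empty. Vials lie along x, axis 56 mm above the bench.
- strip_mid (a point): Centre of the middle clip station, on the vials' axis. A station has two pairs of spring jaws, 8 mm wide, 20.5 mm before and 21 mm beyond its centre, reaching 17 mm to each side and up to 16 mm above the axis; 33 mm between the pairs is free for fingers. The lips hold the vial down: a straight upward pull of about 3 to 7 N frees it within 15 mm.
- blue_vial_mid (a point): Centre of the blue-capped clear vial, 56 mm long, body 24 mm in diameter, cap 26 mm, 30 g. z axis = its long axis, towards the cap. It starts lying in a clip station, cap away from the robot; grip it across the body, between the jaws.
- white_vial_mid (a point): Centre of the white-capped clear vial, 52 mm long, body 24 mm in diameter, cap 26 mm, 30 g. z axis = its long axis, towards the cap. It starts lying in the other occupied clip station.
- pin_plate_a: Pale plate with four upright steel pins, 56 x 64 x 54 mm, in front of the chute, to be left alone; origin under its centre.
- tape_black: Roll of black tape lying flat, 51 mm across, 19 mm tall, on the front of the bench between chute and strip, to be left alone; origin under its centre.

How it is judged:
By the outcome, as a careful person would: the job done as asked, in the order asked, and still so for the second after the job is handed in, with the robot touching nothing.
It also fails if it takes over 70 s, if anything falls off the work surface, if the arm or the gripper's body presses on something with over 40 N, if the wrist force passes 120 N, or if a joint passes its speed limit or range.

ROBOT

A 6-joint arm with a two-finger parallel gripper is mounted at the origin on a cart in front of the work surface, level with it; the furniture and walls round the work are solid. World frame = base frame: x ahead of the robot, y to its left, z up, the work surface at z = 0. Lengths are in mm, angles in degrees, forces in N, time in s.
With the tool pointing down it reaches from about 350 to 850 mm from the base axis. Payload 8.1 kg.
Tool frame: the origin (TCP) lies at the very end of the fingers, on their centre line; the grasp point (between the pads) lies 19 mm behind it (r.grip_depth is the distance from the TCP to the grasp point, in mm); y points along the fingers, z is the direction in which the jaws open and shut, and the axes are right-handed (so a half turn about y gives the same grasp; the last joint's range is limited). The gripper opens to 85 mm and grips with 20 to 120 N. Pads are 22 mm wide; open, the fingers measure 114 mm over their backs; the gripper's body (76 mm by 85 mm) begins 54 mm behind the grasp point. The pads swing forward as they close: fully open they stand 13 mm farther back than shut.
Start: joints at [-81.498, 7.471, 85.268, -0, 87.261, -4.893], TCP at [139.026, -583.676, 231.292] pointing down, gripper open.
Joint ranges: [-169.43, 169.43], [-51.17, 129.36], [1.28, 143.12], [-76.62, 256.62], [0, 156.53], [-152.29, 152.29]. Speed limits (degrees/s): [136.94, 136.94, 159.86, 180, 180, 180].

INTERFACE

Orientations are given as [roll, pitch, yaw] about the fixed x, y, z axes, in that order (R = Rz(yaw) Ry(pitch) Rx(roll)).
In Python, from bench import readout, eyes, r gives the robot as it stands. The module is installed in compiled form; this text tells all that it offers.
- The arm moves only by the tool move_arm, never from a script. Its argument "motion" is text: rows parted by semicolons, each of 6 numbers parted by spaces: the shift along the world's x, y, z in cm, then the turn, a rotation vector about the world's x, y, z in degrees. A call has 1 to 10 rows; each row is the pose to reach, as a shift and turn from the pose commanded when the call began; what a row does not reach only later rows make up. A row lasts 1/12 s, in which the tool goes at most 41.7 mm and 7.16 degrees, less where a joint would pass 70% of its speed; a pose out of reach is approached as far as the arm can. A call with a gripper value outside its range is refused whole. "fingers" is the finger opening in cm, from 0 to 8.54, set as the call begins (left out, the last holds). The fingers move at their own pace and stop on an object; "squeeze" is the grip in N (left out, the last holds). Time passes only in rows, so rows that repeat a pose let the fingers close. It gives the time, the measured TCP pose, the force and the opening at its end, in the units of the state.
- readout.sense(): the state, without advancing time (a new reading comes with each control period).
- eyes.snapshot(name): name is "scene" or "top" or "wrist"; returns a dict with "image" (400x640x3 uint8, blue, green, red), "fx", "fy", "cx", "cy" (pixels), "world_to_cam" (4x4, takes a point from world to camera coordinates). Camera axes: x right, y down, z forward; pixel columns grow to the right and rows downward; lengths in mm; the calibration is good to about 2 mm. A picture is of the moment at which its call begins. There is no depth.
- r.hand_in(): hands the job in, once; it reports no verdict.
The state is a dict: "time": time; "joint_pos": joint angles; "qd": joint speeds; "joint_efforts": joint torques, N m; "tool_pos": TCP position; "tcp_rot": TCP orientation; "ft_force": force on the tool from outside, world axes, zero at the start; "wrist_torque": the same for the moment, N m; "finger_gap": finger opening in mm.
Only numpy, scipy, OpenCV 4.12 (cv2) and the standard library are available. Lean on these libraries where they do the work, as an engineer would, in place of code of your own. Each camera call takes 0.05 s, during which the arm holds its last target. There are 200 camera calls.

## Working session

There is one attempt and no reset: what is moved stays moved. The work goes in short steps, Python scripts to look and compute and a tool call to move; the robot and the scene stay as the last step left them, time stands still between calls to the robot, and variables do not carry over. Pictures are saved under pics/ and viewed, about 8 in all and at most 12, crops included, and the job is handed in when it is done.

Besides the shell and the picture viewer there is one more tool, called after "Request:" as name(argument=value, ...) on one line, values as JSON. move_arm: Moves the arm, as the interface text tells. Its arguments: {"type":"object","properties":{"motion":{"type":"string"},"fingers":{"type":"number"},"squeeze":{"type":"number"}},"required":["motion"]}

```bash
mkdir -p pics
cat > h.py <<'E'
import numpy as np, cv2
from bench import readout, eyes, r
def snap(n,f,crop=None,scale=1):
    s=eyes.snapshot(n); im=s["image"]
    np.savez("pics/"+f+".npz",**{k:s[k] for k in s})
    if crop: x0,y0,x1,y1=crop; im=im[y0:y1,x0:x1]
    if scale!=1: im=cv2.resize(im,None,fx=scale,fy=scale,interpolation=cv2.INTER_CUBIC)
    cv2.imwrite("pics/"+f+".png",im); return s
def load(f): return np.load("pics/"+f+".npz")
def ray(s,u,v):
    T=s["world_to_cam"];R=T[:3,:3];c=-R.T@T[:3,3]
    d=R.T@np.array([(u-s["cx"])/s["fx"],(v-s["cy"])/s["fy"],1]);return c,d/np.linalg.norm(d)
def atz(s,u,v,z):
    c,d=ray(s,u,v);return c+d*(z-c[2])/d[2]
def proj(s,p):
    T=s["world_to_cam"];q=T[:3,:3]@np.array(p,float)+T[:3,3];return np.array([s["fx"]*q[0]/q[2]+s["cx"],s["fy"]*q[1]/q[2]+s["cy"]])
def tri(*rs):
    A=0;b=0
    for c,d in rs:
        P=np.eye(3)-np.outer(d,d);A=A+P;b=b+P@c
    return np.linalg.solve(A,b)
E
python3 - <<'E'
from h import *
a=snap("scene","s0");b=snap("top","t0")
cv2.imwrite("pics/st0.png",np.vstack([a["image"],b["image"]])[:, :]) 
for s in(a,b): print(ray(s,320,200))
print(readout.sense())
E
```

```text
(array([ 786.37441492, 1012.91830082,  656.04401785]), array([-0.23770481, -0.83687472, -0.49308938]))
(array([ 402.90298136,  135.99977784, 1218.10172589]), array([ 0.12534522,  0.00738204, -0.99208572]))
{'time': 0.1, 'joint_pos': array([-8.14984113e+01,  7.51149252e+00,  8.53224104e+01, -1.46797216e-03,
        8.72612208e+01, -4.89432219e+00]), 'qd': array([-0.00887551, -0.13727219, -0.11719193, -0.04434948,  0.06766868,
        0.00560147]), 'joint_efforts': array([ 1.84894001e-03, -5.70951998e+01, -5.01942766e+01, -2.58160043e-05,
        8.12412385e-03,  1.15871174e-05]), 'tool_pos': array([ 138.9344574 , -583.19125404,  230.34794039]), 'tcp_rot': array([-9.00949019e+01,  6.65494545e-03, -1.66604023e+02]), 'ft_force': array([-0.41195764, -0.88930586, -0.67838483]), 'wrist_torque': array([-0.00088709,  0.01493882,  0.00998884]), 'finger_gap': 85.43347325996629}
```

View pics/s0.png

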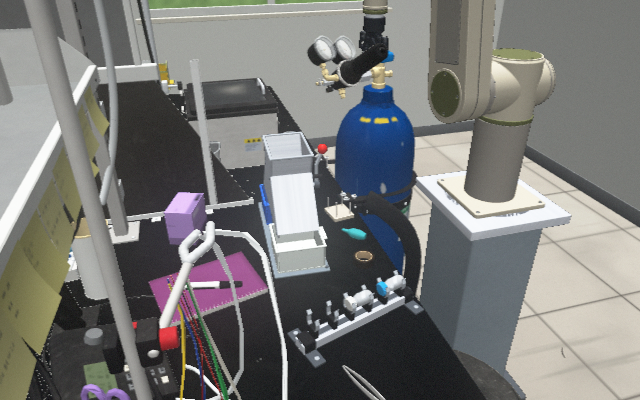

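View pics/t0.png

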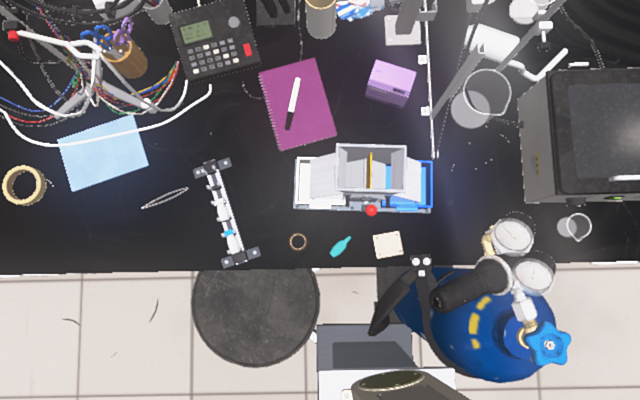

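The scene view shows the chute with the white bin on the robot's left (+y) and the blue bin behind it on the right. The lever ball is at (322,149). In the top view the ball is at (371,210), the mouth is around (371,168), and the strip runs from (212,165) to (240,258).

Run:
```python
from h import *
t=load("t0")["image"];s=load("s0")["image"]
a=cv2.resize(t[135:275,180:440],None,fx=3,fy=3,interpolation=3)
cv2.imwrite("pics/c0.png",a)
b=cv2.resize(s[120:370,250:440],None,fx=2.4,fy=2.4,interpolation=3)
cv2.imwrite("pics/c1.png",b)
```

```text
(no output)
```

View pics/c0.png

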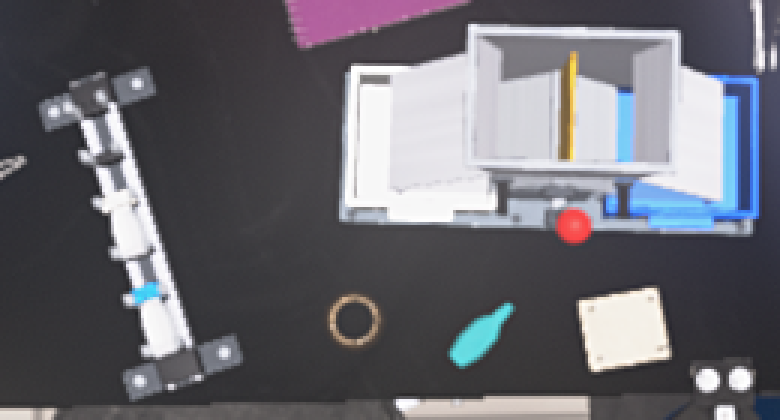

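View pics/c1.png

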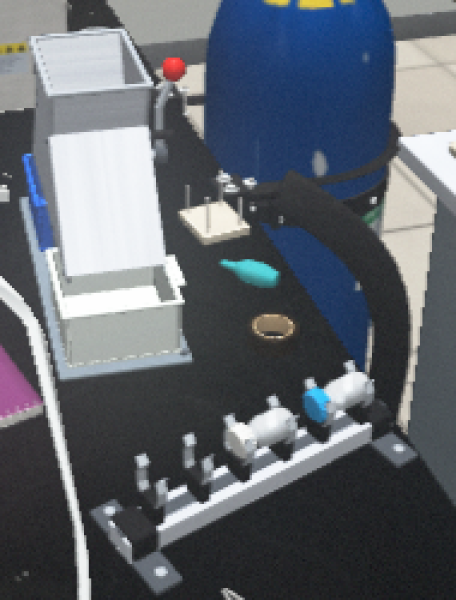

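Run:
```python
from h import *
t=load("t0");s=load("s0")
T=lambda x,y:(180+(x+.5)/3-.5,135+(y+.5)/3-.5)
S=lambda x,y:(250+(x+.5)/2.4-.5,120+(y+.5)/2.4-.5)
m=[atz(t,*T(*p),238) for p in[(469,25),(680,31),(677,172),(468,163)]]
print("rim",np.round(m),np.mean(m,0))
print("ball",tri(ray(t,*T(574,226)),ray(s,*S(174,69))))
print("endsT",atz(t,*T(93,95),30),atz(t,*T(182,365),30))
print("feet",[np.round(atz(t,*T(*p),4)) for p in[(54,112),(137,84),(139,381),(224,352)]])
print("blue",atz(t,*T(153,320),56),"white",atz(t,*T(126,222),56))
print("bluecap",atz(t,*T(146,292),60),tri(ray(t,*T(146,292)),ray(s,*S(318,404))))
print("platefront",atz(t,*T(340,220),5),atz(t,*T(752,234),5),"platepins",atz(t,*T(623,330),10),"tape",atz(t,*T(354,321),19))
```

```text
rim [[642. 108. 238.]
 [634. -32. 238.]
 [539. -26. 238.]
 [548. 112. 238.]] [590.49061085  40.4750327  238.        ]
ball [505.60177199  41.62416235 219.68648826]
endsT [642.08910675 409.48129797  30.        ] [422.52671605 337.30628281  30.        ]
feet [array([634., 448.,   4.]), array([656., 379.,   4.]), array([411., 377.,   4.]), array([433., 308.,   4.])]
blue [457.39633197 355.49632035  56.        ] white [534.66885849 376.84412794  56.        ]
bluecap [479.05800628 360.22255598  60.        ] [478.44362107 360.89471777  58.25451581]
platefront [537.97531273 211.69124386   5.        ] [ 518.68505012 -122.87031118    5.        ] platepins [443.21136237 -14.76845182  10.        ] tape [454.77934659 200.85984913  19.        ]
```

Run:
```python
from h import *
t=load("t0");s=load("s0")
for n,a,b in[("g1",(515,235),(322,50)),("g1b",(515,235),(345,47)),("g2",(535,275),(345,47)),("g2b",(535,275),(322,50)),("knob",(550,345),(388,57)),("blk",(421,261),(347.5,196)),("cyl",(480,310),(380,120))]:
    p=tri(ray(t,*a),ray(s,*b));print(n,np.round(p),proj(t,p)-a,proj(s,p)-b)
print("tcp",proj(t,[139,-583,230]),proj(s,[139,-583,230]),"grip body",proj(t,[139,-583,330]),proj(s,[139,-583,330]))
w=snap("wrist","w0")
cv2.imwrite("pics/sc.png",cv2.resize(s["image"][0:220,290:450],None,fx=2.5,fy=2.5))
```

```text
g1 [ 442. -176.  393.] [ 0.03143249 -0.09967762] [0.06638661 0.0113674 ]
g1b [ 415. -159.  408.] [-6.13299313 16.24261998] [-10.84909685  -2.1701711 ]
g2 [ 374. -203.  391.] [-0.49537443  1.47478724] [-0.95407175 -0.12119174]
g2b [ 402. -218.  380.] [  4.29622568 -15.89073087] [10.2199175   0.97176702]
knob [ 248. -232.  352.] [-2.56125404  6.89176847] [-4.41937461 -0.24279763]
blk [398. -92.   7.] [-0.76136499  2.09839848] [-1.89491085 -0.20790043]
cyl [ 291. -165.  195.] [-2.50682379  6.46220161] [-4.93200891 -0.38530941]
tcp [712.95733845 396.9696292 ] [371.68395723  67.65668161] grip body [759.15178582 412.94545612] [373.12530838  38.76415402]
```

View pics/sc.png

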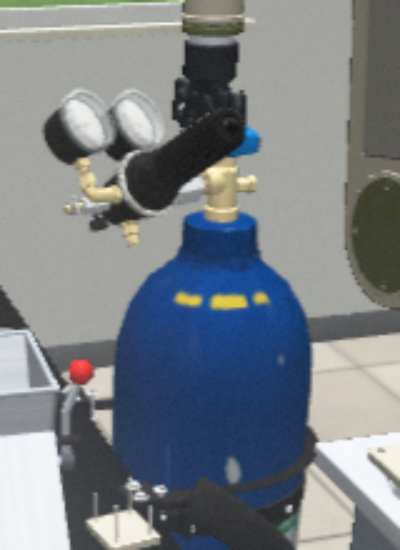

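The crop shows the gas cylinder and its regulator, with gauges up to about z = 430, between the start pose and the work. I'll rise first and pass over it on an arc of about 600 mm radius.

Request:
move_arm(motion="0 0 4.1 0 0 0;0 0 8.2 0 0 0;0 0 12.3 0 0 0;0 0 16.4 0 0 0;0 0 20.5 0 0 0;0 0 24.6 0 0 0;0 0 28 0 0 0;0 0 30 0 0 0;0 0 30 0 0 0", fingers=0, squeeze=40)

```text
time: 0.9
tool_pos: [139.0, -583.8, 537.4]
tcp_rot: [-89.5, -0.0, -166.6]
ft_force: [-0.2, 0.7, 1.0]
finger_gap: -0.3
```

Run:
```python
from h import *
t=load("t0");s=load("s0")
c,d=ray(s,278,85)
for y in(-250,-350,-450): print(c+d*(y-c[1])/d[1])
for z in(100,250,350):print(atz(t,525,200,z),atz(t,430,155,z))
```

```text
[ 545.72506125 -250.          291.23561446]
[ 526.67003975 -350.          262.34947011]
[ 507.61501826 -450.          233.46332577]
[ 533.21047708 -315.21588122  100.        ] [ 641.51637132 -108.5857125   100.        ]
[ 515.72895111 -254.68261552  250.        ] [609.50496515 -75.77311352 250.        ]
[ 504.07460046 -214.32710504  350.        ] [588.1640277  -53.89804753 350.        ]
```

Request:
move_arm(motion="3.9 1.1 0 0 0 0;7.8 2.5 0 0 0 0;11.6 4.1 0 0 0 0;15.2 5.9 0 0 0 0;18.7 8.0 0 0 0 0;22 10.4 0 0 0 0;25.2 12.9 0 0 0 0;28.2 15.7 0 0 0 0;31 18.6 0 0 0 0;33.6 21.8 0 0 0 0")

```text
time: 1.73
tool_pos: [476.4, -364.3, 529.4]
tcp_rot: [-90.1, -0.1, -166.6]
ft_force: [0.5, 0.2, -0.3]
finger_gap: -0.2
```

Request:
move_arm(motion="0.5 4.1 0 0 0 0;1 8.2 0 0 0 0;1.5 12.3 0 0 0 0;2 16.4 0 0 0 0;2.5 20.5 0 0 0 0;3 24.6 0 0 0 0;3 28.7 0 0 0 0;3 32.8 0 0 0 0;3 34 -3.5 0 0 0;3 34 -7 0 0 0")

```text
time: 2.57
tool_pos: [505.5, -22.1, 462.2]
tcp_rot: [-89.9, 0.3, -166.3]
ft_force: [1.4, -0.1, 0.3]
finger_gap: 0.0
```

Run:
```python
from h import *
st=readout.sense();print(st["tool_pos"],st["tcp_rot"],st["joint_pos"],st["ft_force"])
```

```text
[505.52627053 -22.13922263 462.19549469] [ -89.94282503    0.28488492 -166.32722112] [-8.35398142e+00 -5.74383481e+00  7.46553633e+01  5.75957619e-02
  1.10802928e+02  6.79939714e+01] [ 1.42578323 -0.07217739  0.25971353]
```

Request:
move_arm(motion="0 0 -4 0 0 0;0 0 -8 0 0 0;0 0 -12 0 0 0;0 0 -16 0 0 0;0 0 -20 0 0 0;0 0 -23.5 0 0 0;0 0 -26 0 0 0;0 0 -26.5 0 0 0;0 1.5 -26.5 0 0 0;0 3 -26.5 0 0 0")

```text
time: 3.4
tool_pos: [504.5, 4.2, 196.0]
tcp_rot: [-90.0, -0.1, -166.7]
ft_force: [-0.3, 0.5, 0.4]
finger_gap: 0.1
```

Request:
move_arm(motion="0 1 0 0 0 0;0 2 0 0 0 0;0 3 0 0 0 0;0 4 0 0 0 0;0 5 0 0 0 0;0 5.5 0 0 0 0;0 5.5 0 0 0 0")

```text
time: 3.98
tool_pos: [504.8, 60.5, 196.2]
tcp_rot: [-90.0, -0.0, -166.5]
ft_force: [0.1, -0.2, 0.2]
finger_gap: -0.1
```

Request:
move_arm(motion="0 0.3 0 0 0 0;0 0.6 0 0 0 0;0 0.9 0 0 0 0;0 0.9 0 0 0 0")

```text
time: 4.32
tool_pos: [505.0, 68.6, 196.3]
tcp_rot: [-90.0, -0.0, -166.6]
ft_force: [-0.3, -0.6, -1.1]
finger_gap: -0.2
```

Request:
move_arm(motion="0 0.2 0 0 0 0;0 0.4 0 0 0 0;0 0.4 0 0 0 0")

```text
time: 4.57
tool_pos: [505.1, 72.3, 196.3]
tcp_rot: [-90.0, -0.0, -166.6]
ft_force: [0.4, -1.6, 0.2]
finger_gap: 0.3
```

Run:
```python
from h import *
t=snap("top","t1");s=snap("scene","s1")
def red(s):
    h=cv2.cvtColor(s["image"],cv2.COLOR_BGR2HSV);m=((h[...,0]<6)|(h[...,0]>174))&(h[...,1]>180)&(h[...,2]>120)
    n,l,st,c=cv2.connectedComponentsWithStats(m.astype(np.uint8))
    return [(st[i,4],c[i].round(1)) for i in range(1,n) if st[i,4]>8]
print(red(t),red(s),red(load("t0")),red(load("s0")))
for y,z in((-5.6,204),(45.3,220),(96.2,204)):print(proj(t,[507,y,z]),proj(s,[507,y,z]))
print(readout.sense()["ft_force"],readout.sense()["tool_pos"])
a=cv2.resize(t["image"][130:280,300:450],None,fx=2.6,fy=2.6);b=cv2.resize(s["image"][110:260,250:400],None,fx=2.6,fy=2.6)
cv2.imwrite("pics/p1.png",np.hstack([a,b]))
```

```text
[(np.int32(56), array([13. , 34.8])), (np.int32(18), array([171.1,  76. ]))] [(np.int32(30), array([327.7, 162.8])), (np.int32(257), array([167.2, 337.3]))] [(np.int32(23), array([14.1, 35.7])), (np.int32(16), array([171.3,  75.5])), (np.int32(13), array([374. , 210.5]))] [(np.int32(26), array([321.8, 146.1])), (np.int32(254), array([167.2, 337.8]))]
[393.34066667 209.9515354 ] [315.86008741 146.99065988]
[369.03903695 209.70234964] [321.73471685 148.9651228 ]
[343.41768829 211.10999923] [328.09944873 164.36810676]
[-0.18494199 -1.9223827  -0.18826642] [505.0664203   72.22790838 196.35558162]
```

View pics/p1.png

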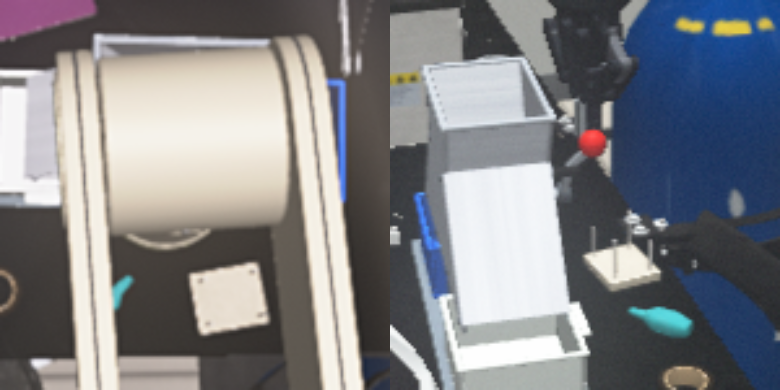

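The lever now leans left. The ball at about (327.7,165) is close to the predicted left stop at (328.1,164.4). I'll push a little further to confirm that it is on the stop.

Request:
move_arm(motion="0 0.2 0 0 0 0;0 0.4 0 0 0 0;0 0.4 0 0 0 0")

```text
time: 4.92
tool_pos: [505.0, 73.7, 196.0]
tcp_rot: [-89.7, -0.1, -166.7]
ft_force: [-0.3, -14.2, -0.7]
finger_gap: -0.4
```

Request:
move_arm(motion="0 -1.5 1 0 0 0;0 -1.5 5 0 0 0;0 -1.5 9 0 0 0;0 -0.5 13 0 0 0;-0.5 3 14 0 0 0;-1 7 14 0 0 0;-1.5 11 14 0 0 0;-2 15 14 0 0 1;-2.5 19 14 0 0 2;-3 23 12 0 0 4.4", fingers=5)

```text
time: 5.75
tool_pos: [476.0, 306.6, 322.0]
tcp_rot: [-90.1, 0.4, -162.2]
ft_force: [0.4, 0.5, 0.3]
finger_gap: 49.9
```

Request:
move_arm(motion="-0.5 2.5 -2 0 0 0;-1.5 4.5 -5 0 0 0;-1.8 4.8 -8 0 0 0;-1.8 4.8 -9 0 0 0;-1.8 4.8 -9 0 0 0")

```text
time: 6.17
tool_pos: [455.3, 350.5, 224.0]
tcp_rot: [-89.9, -0.4, -162.1]
ft_force: [0.2, -0.1, 0.3]
finger_gap: 49.7
```

Run:
```python
from h import *
w=snap("wrist","w1");st=readout.sense();print(st["tool_pos"],st["tcp_rot"],st["joint_pos"])
for p in([457,354,56],[533.5,378,56],[457,354,0],st["tool_pos"]):print(p,proj(w,p))
```

```text
[456.81928007 350.68865113 226.85580146] [-8.99564253e+01 -1.54792181e-01 -1.62202392e+02] [ 3.24139808e+01  4.02886045e+00  8.94047384e+01 -3.10844450e-03
  8.67271797e+01  1.04616495e+02]
[457, 354, 56] [317.96112258 173.68505913]
[533.5, 378, 56] [318.4477808   78.99371589]
[457, 354, 0] [318.37388612 161.67189536]
[456.81928007 350.68865113 226.85580146] [322.06526767 264.48296739]
```

View pics/w1.png

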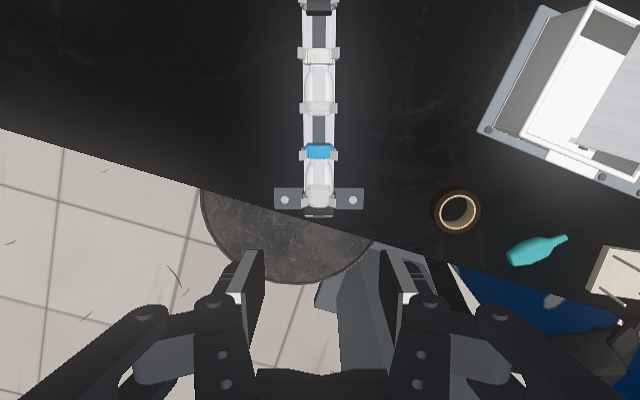

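Strip is vertical at u≈319. The white station's jaw pairs are at v≈55 and 107, the blue station's far pair is at v≈155, and the blue cap is at (319,150).

Run:
```python
from h import *
w=load("w1");g=w["image"]
d=np.array([np.cos(np.radians(17.8)),np.sin(np.radians(17.8))])
for v in(55,107,155):
    for z in(56,70):
        p=atz(w,319,v,z);print(v,z,p.round(1),"along from (533.5,378):",((p[:2]-[533.5,378])@d).round(1))
print("foot holes",atz(w,284,200,4),atz(w,353,200,4))
cv2.imwrite("pics/w1c.png",cv2.resize(g[30:225,270:370],None,fx=3,fy=3,interpolation=3))
```

```text
55 56 [551.2 383.2  56. ] along from (533.5,378): 18.5
55 70 [550.1 382.7  70. ] along from (533.5,378): 17.2
107 56 [512.3 370.7  56. ] along from (533.5,378): -22.4
107 70 [512.9 370.8  70. ] along from (533.5,378): -21.8
155 56 [473.3 358.2  56. ] along from (533.5,378): -63.3
155 70 [475.7 358.9  70. ] along from (533.5,378): -60.9
foot holes [407.01160587 376.52632518   4.        ] [429.58860349 306.38226881   4.        ]
```

View pics/w1c.png

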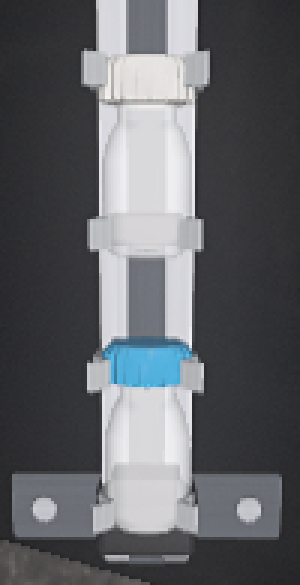

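Request:
move_arm(motion="-0.1 0.1 -4 0 0 0;-0.1 0.1 -8 0 0 0;-0.1 0.1 -12 0 0 0;-0.1 0.1 -14.5 0 0 0;-0.1 0.1 -16.5 0 0 0;-0.1 0.1 -18 0 0 0;-0.1 0.1 -18.9 0 0 0;-0.1 0.1 -18.9 0 0 0")

```text
time: 6.88
tool_pos: [457.1, 351.7, 38.8]
tcp_rot: [-90.0, -0.0, -162.3]
ft_force: [-0.5, -0.4, -0.4]
finger_gap: 50.1
```

Request:
move_arm(motion="0 0 0 0 0 0;0 0 0 0 0 0;0 0 0 0 0 0;0 0 0 0 0 0;0 0 0 0 0 0;0 0 0 0 0 0", fingers=1.5, squeeze=40)

```text
time: 7.38
tool_pos: [458.1, 353.2, 41.2]
tcp_rot: [-90.0, 0.2, -162.2]
ft_force: [0.8, -2.0, 6.9]
finger_gap: 22.1
```

Request:
move_arm(motion="0 0 0.2 0 0 0;0 0 0.5 0 0 0;0 0 0.9 0 0 0;0 0 1.3 0 0 0;0 0 1.8 0 0 0;0 0 2.4 0 0 0;0 0 3 0 0 0;0 0 3 0 0 0")

```text
time: 8.05
tool_pos: [457.6, 353.0, 71.0]
tcp_rot: [-90.0, 0.2, -162.2]
ft_force: [0.9, 0.2, 0.7]
finger_gap: 22.5
```

Run:
```python
from h import *
w=snap("wrist","w2");print(readout.sense()["finger_gap"],readout.sense()["tool_pos"])
cv2.imwrite("pics/w2c.png",cv2.resize(w["image"][100:400,200:440],None,fx=2,fy=2))
```

```text
22.296848014875405 [457.36747688 352.77466216  70.25814093]
```

View pics/w2c.png

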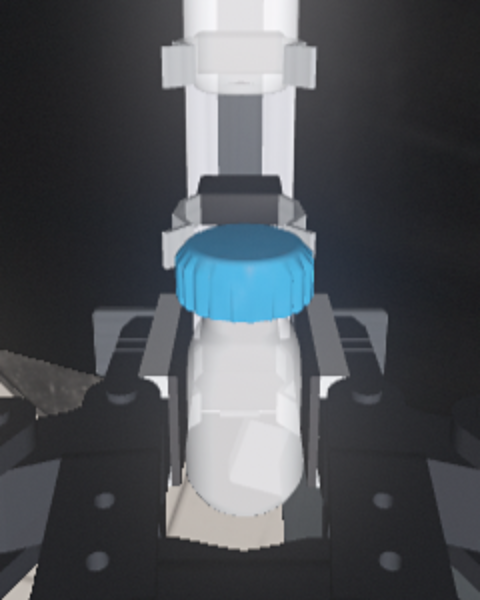

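The blue vial is out and held firmly. Before the transfer I'll check where the rod behind the chute is.

Run:
```python
from h import *
t=load("t0");s=load("s0")
for a,b in[((435,157),(252,201)),((424,60),(165,211)),((403,30),(120,232))]:
    p=tri(ray(t,*a),ray(s,*b));print(p.round(),proj(t,p)-a,proj(s,p)-b)
for y in (-100,-200,-300):
  for px in((207,205),(194,62)):
    c,d=ray(s,*px);p=c+d*(y-c[1])/d[1];print(px,y,p.round(),proj(t,p).round())
```

```text
[ 656. -141.    4.] [-0.09761587  0.37181818] [-0.33494663 -0.07071274]
[ 891. -121.   25.] [-0.56145404  3.10841186] [-2.89937957 -0.85290011]
[993. -78.   2.] [ 0.11389866 -0.942024  ] [0.9460929  0.26578766]
(207, 205) -100 [ 777. -100.   34.] [418. 107.]
(194, 62) -100 [ 763. -100.  402.] [458.  48.]
(207, 205) -200 [ 776. -200.  -22.] [453. 113.]
(194, 62) -200 [ 761. -200.  379.] [512.  53.]
(207, 205) -300 [ 775. -300.  -78.] [486. 118.]
(194, 62) -300 [ 759. -300.  356.] [564.  58.]
```

Request:
move_arm(motion="0 0 4 0 0 0;0 0 8 0 0 0;0 0 12 0 0 0;0 0 16 0 0 0;0 0 20 0 0 0;0 0 24 0 0 0;0.5 -2 26 0 0 0;2 -5.5 26 0 0 -3;3.5 -9 26 0 0 -6;5 -12.5 26 0 0 -9")

```text
time: 8.93
tool_pos: [506.8, 226.3, 329.5]
tcp_rot: [-90.0, 0.1, -171.3]
ft_force: [0.6, 0.4, -1.2]
finger_gap: 22.1
```

Request:
move_arm(motion="1.7 -3.7 0 0 0 -3;3.4 -7.4 0 0 0 -6;5.1 -11.1 0 0 0 -9;6.8 -14.8 0 0 0 -12;8.3 -18.6 0 0 0 -12;8.3 -18.6 -2 0 0 -12;8.3 -18.6 -4 0 0 -12;8.3 -18.6 -4 0 0 -12")

```text
time: 9.6
tool_pos: [587.7, 40.2, 283.7]
tcp_rot: [-90.0, -0.4, 176.7]
ft_force: [-0.3, 0.8, -2.7]
finger_gap: 22.5
```

Run:
```python
from h import *
w=snap("wrist","w3");s=snap("scene","s3");st=readout.sense();print(st["tool_pos"],st["tcp_rot"],st["finger_gap"])
R=lambda x,y:[590.5+x*.998+y*.058,40.5-x*.058+y*.998,238]
im=w["image"].copy()
for x,y in((-42,-67),(-42,67),(42,-67),(42,67)):
    cv2.circle(im,tuple(int(i) for i in proj(w,R(x,y))),3,(0,0,255),1)
b=s["image"][70:270,230:390]
cv2.imwrite("pics/p3.png",np.hstack([cv2.resize(im,(480,300)),cv2.resize(b,(240,300))]))
```

```text
[588.65783277  41.31489155 287.91996417] [-8.99917184e+01 -1.48709504e-01  1.76789437e+02] 22.318061697268533
```

View pics/p3.png

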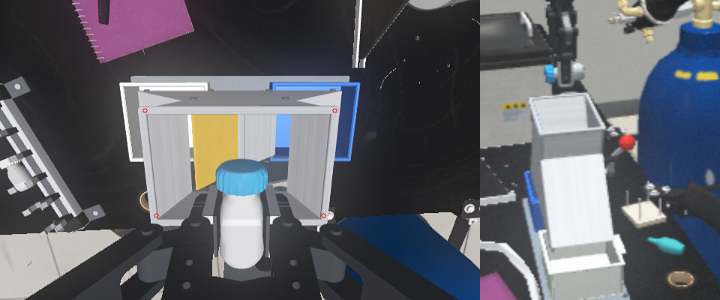

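The red-ringed corners match the rim, and the yellow flap leans left, so the blue (right) leg is open. The blue vial is over the mouth, so I'll lower and release it.

Request:
move_arm(motion="0.1 0 -2.5 0 0 0;0.1 0 -4.5 0 0 0;0.1 0 -6 0 0 0;0.1 0 -6.2 0 0 0;0.1 0 -6.2 0 0 0")

```text
time: 10.12
tool_pos: [590.2, 41.9, 227.2]
tcp_rot: [-90.0, -0.0, 176.9]
ft_force: [-1.0, -0.2, -0.9]
finger_gap: 22.3
```

Request:
move_arm(motion="0 0 0 0 0 0;0 0 0 0 0 0;0 0 0 0 0 0;0 0 0 0 0 0;0 0 0 0 0 0;0 0 0 0 0 0;0 0 3 0 0 0;0 0 7 0 0 0;0 0 10 0 0 0", fingers=5)

```text
time: 10.87
tool_pos: [590.1, 41.3, 328.8]
tcp_rot: [-90.0, -0.0, 176.8]
ft_force: [0.6, 0.5, 0.7]
finger_gap: 50.0
```

Run:
```python
from h import *
w=snap("wrist","w4");s=snap("scene","s4");st=readout.sense();print(st["tool_pos"],st["tcp_rot"],st["finger_gap"])
b=s["image"][100:260,230:370]
cv2.imwrite("pics/p4.png",np.hstack([cv2.resize(w["image"],(512,320)),cv2.resize(b,(280,320))]))
```

```text
[592.80874836  41.29508521 334.46132491] [-90.02669887   0.63987807 176.79258837] 49.98578614935309
```

View pics/p4.png

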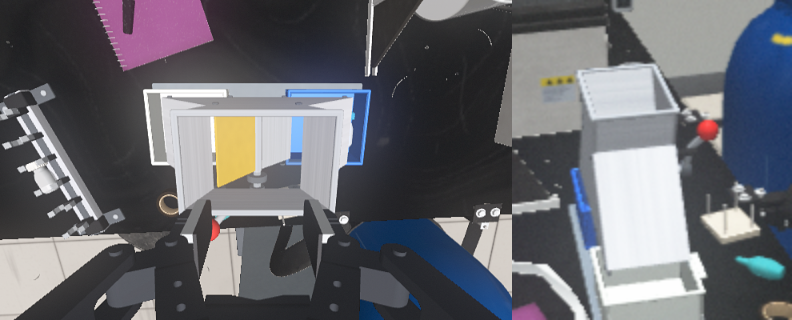

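The vial has gone from the fingers and mouth, and the flap still leans left. Next I'll swing the lever right, pushing from its +y side with closed fingers.

Request:
move_arm(motion="-2.5 3 0 0 0 0;-5 6 0 0 0 0;-7.5 9 0 0 0 0;-8.3 10.5 -2 0 0 0;-8.3 10.5 -6 0 0 0;-8.3 10.5 -10 0 0 0;-8.3 10.5 -12.5 0 0 0;-8.3 10.5 -13.6 0 0 0;-8.3 9.5 -13.6 0 0 0;-8.3 8 -13.6 0 0 0", fingers=0)

```text
time: 11.8
tool_pos: [507.4, 121.5, 191.3]
tcp_rot: [-90.0, -0.0, 176.9]
ft_force: [-0.3, 8.5, 5.3]
finger_gap: 0.2
```

Request:
move_arm(motion="0 -1.5 0 0 0 0;0 -3 0 0 0 0;0 -4.5 0 0 0 0;0 -6 0 0 0 0;0 -7.5 0 0 0 0;0 -8.8 0 0 0 0;0 -9.4 0 0 0 0;0 -9.4 0 0 0 0")

```text
time: 12.47
tool_pos: [508.5, 25.7, 192.9]
tcp_rot: [-90.0, 0.2, 176.7]
ft_force: [0.7, -0.0, 0.4]
finger_gap: 0.6
```

Request:
move_arm(motion="0 -0.3 0 0 0 0;0 -0.5 0 0 0 0;0 -0.5 0 0 0 0")

```text
time: 12.72
tool_pos: [507.7, 22.5, 191.2]
tcp_rot: [-90.0, 0.0, 176.8]
ft_force: [0.9, 0.7, -0.2]
finger_gap: -0.5
```

Request:
move_arm(motion="0 -0.2 0 0 0 0;0 -0.4 0 0 0 0;0 -0.4 0 0 0 0")

```text
time: 12.97
tool_pos: [507.4, 20.3, 190.8]
tcp_rot: [-90.2, -0.0, 176.9]
ft_force: [0.2, 9.1, 0.4]
finger_gap: -0.2
```

Request:
move_arm(motion="0 1.5 1 0 0 0;0 1.5 5 0 0 0;0 1.5 9 0 0 0;0 2 13 0 0 0;0 5.5 14 0 0 3;0 9.5 14 0 0 6;0 13.5 14 0 0 9;0.5 17.5 14 0 0 12;1 21.5 14 0 0 15;1.5 25.5 14 0 0 18", fingers=5)

```text
time: 13.8
tool_pos: [522.1, 275.4, 330.9]
tcp_rot: [-90.0, 0.0, -165.0]
ft_force: [1.3, -0.1, 1.0]
finger_gap: 50.0
```

Request:
move_arm(motion="0.5 4 -1 0 0 3;1 8 -3 0 0 3;1 10 -6 0 0 3;1 10 -9.5 0 0 3;1 10 -10 0 0 3;1 10 -10 0 0 3")

```text
time: 14.3
tool_pos: [530.3, 372.3, 226.8]
tcp_rot: [-89.9, -0.4, -162.2]
ft_force: [0.6, 0.1, 0.5]
finger_gap: 50.0
```

Run:
```python
from h import *
s=snap("scene","s5");w=snap("wrist","w5");st=readout.sense();print(st["tool_pos"],st["tcp_rot"],st["finger_gap"])
h=cv2.cvtColor(s["image"],cv2.COLOR_BGR2HSV);m=((h[...,0]<6)|(h[...,0]>174))&(h[...,1]>150)&(h[...,2]>100)
m[:, :300]=0;m[:,345:]=0;ys,xs=np.nonzero(m);print("ball",xs.mean(),ys.mean(),len(xs), "right stop pred",proj(s,[504.7,-5.6,204]))
# jaws profile of strip: compare prediction
d=np.array([.952,.306])
for a in(-20.5,21): print(proj(w,[*(np.array([531.9,377.2])+a*d),70]))
print(proj(w,[532.2,376.7,56]))
# red ball in top
cv2.imwrite("pics/p5.png",np.hstack([cv2.resize(w["image"],(512,320)),cv2.resize(s["image"][100:260,230:370],(280,320))]))
```

```text
[533.01422887 372.92469694 232.66713231] [-8.99992643e+01  7.91895472e-02 -1.62241165e+02] 49.8408133930857
ball 317.4406779661017 146.3050847457627 59 right stop pred [316.7814056  146.88419354]
[316.32877616 200.14465863]
[316.11713178 153.86251216]
[317.04766975 174.04430819]
```

View pics/p5.png

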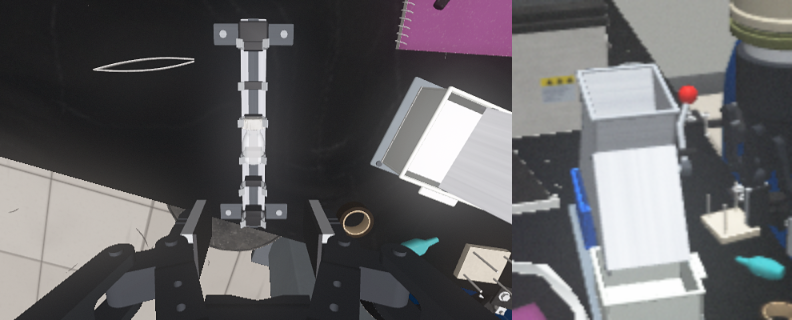

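The jaw pairs appear at (316,154) and (316,200), exactly as predicted, and the ball is at the right stop. I'll descend onto the white vial.

Request:
move_arm(motion="-0.1 0.4 -4 0 0 0;-0.1 0.4 -8 0 0 0;-0.1 0.4 -12 0 0 0;-0.1 0.4 -14.5 0 0 0;-0.1 0.4 -16 0 0 0;-0.1 0.4 -16 0 0 0;-0.1 0.4 -16 0 0 0")

```text
time: 14.98
tool_pos: [532.9, 377.3, 73.3]
tcp_rot: [-90.0, 0.1, -162.3]
ft_force: [1.4, 0.1, 1.1]
finger_gap: 49.8
```

Request:
move_arm(motion="0 0 -1.5 0 0 0;0 0 -2.6 0 0 0;0 0 -3.4 0 0 0;0 0 -3.4 0 0 0")

```text
time: 15.32
tool_pos: [530.3, 376.6, 34.7]
tcp_rot: [-90.0, -0.2, -162.2]
ft_force: [-0.8, -1.2, -0.7]
finger_gap: 50.4
```

Request:
move_arm(motion="0 0 0 0 0 0;0 0 0 0 0 0;0 0 0 0 0 0;0 0 0 0 0 0;0 0 0 0 0 0;0 0 0 0 0 0", fingers=1.5, squeeze=40)

```text
time: 15.82
tool_pos: [531.7, 377.6, 37.3]
tcp_rot: [-90.0, 0.1, -162.2]
ft_force: [0.2, 0.5, 0.3]
finger_gap: 22.4
```

Request:
move_arm(motion="0 0 0.2 0 0 0;0 0 0.5 0 0 0;0 0 0.9 0 0 0;0 0 1.3 0 0 0;0 0 1.8 0 0 0;0 0 2.4 0 0 0;0 0 3 0 0 0;0 0 3 0 0 0")

```text
time: 16.48
tool_pos: [532.7, 378.1, 69.3]
tcp_rot: [-90.0, 0.2, -162.2]
ft_force: [-0.2, -0.7, -0.4]
finger_gap: 23.0
```

Request:
move_arm(motion="0 0 4 0 0 0;0 0 8 0 0 0;0 0 12 0 0 0;0 0 16 0 0 0;0 0 20 0 0 0;0 0 24 0 0 0;0.2 -2 26 0 0 0;0.8 -6 26 0 0 -3;1.4 -10 26 0 0 -6;2.1 -14 26 0 0 -9")

```text
time: 17.32
tool_pos: [552.4, 236.4, 327.9]
tcp_rot: [-90.0, 0.1, -171.3]
ft_force: [0.7, -0.3, -1.1]
finger_gap: 22.7
```

Request:
move_arm(motion="0.6 -4 0 0 0 -3;1.2 -8 0 0 0 -6;1.8 -12 0 0 0 -9;2.4 -16 0 0 0 -12;3.7 -19.7 0 0 0 -12;3.7 -19.7 -2 0 0 -12;3.7 -19.7 -4 0 0 -12;3.7 -19.7 -4 0 0 -12")

```text
time: 17.98
tool_pos: [587.8, 39.2, 282.3]
tcp_rot: [-90.0, -0.4, 176.7]
ft_force: [-2.1, 0.5, -1.9]
finger_gap: 23.0
```

Run:
```python
from h import *
w=snap("wrist","w6");s=snap("scene","s6");st=readout.sense();print(st["tool_pos"],st["tcp_rot"],st["finger_gap"])
for n in("w3","w4","w6"):
    x=load("%s"%n);h=cv2.cvtColor(x["image"],cv2.COLOR_BGR2HSV)
    m=cv2.inRange(h,(18,120,80),(32,255,255));m[:, :150]=0;m[:,460:]=0
    ys,xs=np.nonzero(m);rows=[(v,xs[ys==v].min(),xs[ys==v].max()) for v in np.unique(ys)[::15]]
    c=proj(x,[590.5,40.5,238]);print(n,"mouth c",c.round(),rows)
for y in(-40,0,40):print(y,proj(w,[590.5+.058*y,40.5+y,190]))
# where blue pixels in bins (vial) : scene white bin unaffected?
```

```text
[588.79564677  40.37395132 286.32310354] [-8.99997763e+01 -1.07342995e-01  1.76792836e+02] 22.8126888561832
w3 mouth c [320. 222.] [(np.int64(153), np.int64(256), np.int64(316)), (np.int64(168), np.int64(257), np.int64(316)), (np.int64(183), np.int64(257), np.int64(316)), (np.int64(198), np.int64(258), np.int64(316)), (np.int64(213), np.int64(259), np.int64(303)), (np.int64(228), np.int64(260), np.int64(286)), (np.int64(243), np.int64(261), np.int64(283))]
w4 mouth c [322. 203.] [(np.int64(146), np.int64(268), np.int64(318)), (np.int64(161), np.int64(269), np.int64(318)), (np.int64(176), np.int64(269), np.int64(318)), (np.int64(191), np.int64(270), np.int64(318)), (np.int64(206), np.int64(270), np.int64(318)), (np.int64(221), np.int64(271), np.int64(301))]
w6 mouth c [318. 223.] [(np.int64(154), np.int64(321), np.int64(380)), (np.int64(169), np.int64(322), np.int64(380)), (np.int64(184), np.int64(322), np.int64(379)), (np.int64(199), np.int64(322), np.int64(378)), (np.int64(214), np.int64(322), np.int64(377)), (np.int64(229), np.int64(354), np.int64(377)), (np.int64(244), np.int64(358), np.int64(376))]
-40 [377.07399097 198.32787268]
0 [319.02293521 198.31579488]
40 [260.962038   198.30371503]
```

The flap now spans +4 to +62 px from the centre. For the first drop it spanned −64 to −4 px, so it mirrors that and is fully right, leaving the white (left) leg open. I'll drop the white vial.

Request:
move_arm(motion="0.1 0 -2.5 0 0 0;0.1 0 -4.5 0 0 0;0.1 0 -6 0 0 0;0.1 0 -6.2 0 0 0;0.1 0 -6.2 0 0 0")

```text
time: 18.5
tool_pos: [590.3, 41.0, 225.3]
tcp_rot: [-90.0, -0.0, 176.9]
ft_force: [0.2, -0.3, 0.0]
finger_gap: 23.1
```

Request:
move_arm(motion="0 0 0 0 0 0;0 0 0 0 0 0;0 0 0 0 0 0;0 0 0 0 0 0;0 0 0 0 0 0;0 0 0 0 0 0;0 0 3 0 0 0;0 0 7 0 0 0;0 0 11 0 0 0;0 0 15 0 0 0", fingers=5)

```text
time: 19.33
tool_pos: [589.9, 40.4, 376.3]
tcp_rot: [-90.0, -0.0, 176.8]
ft_force: [0.1, -0.3, -0.5]
finger_gap: 50.2
```

Request:
move_arm(motion="-3 0 1 0 0 0;-6 0 2 0 0 0;-9 0 3 0 0 0;-12 0 3 0 0 0;-12 0 3 0 0 0;-12 0 3 0 0 0;-12 0 3 0 0 0")

```text
time: 19.92
tool_pos: [470.7, 40.3, 405.0]
tcp_rot: [-90.0, 0.1, 176.8]
ft_force: [-0.5, -0.2, 0.8]
finger_gap: 50.0
```

Run:
```python
from h import *
t=snap("top","t7");s=snap("scene","s7");w=snap("wrist","w7");st=readout.sense();print(st["tool_pos"],st["finger_gap"],st["time"])
# changes within bins vs start
for n,a,b in(("scene",load("s0"),s),("top",load("t0"),t)):
    d=cv2.absdiff(a["image"],b["image"]).max(2)
    k,l,q,c=cv2.connectedComponentsWithStats((d>40).astype(np.uint8))
    print(n,[(int(q[i,4]),q[i,:4].tolist(),b["image"][l==i].mean(0).round().tolist()) for i in range(1,k) if q[i,4]>12])
# project bin centres (interior, z 15)
R=lambda x,y,z:[590.5+x*.998+y*.058,40.5-x*.058+y*.998,z]
for y in(110,-110):print(y,proj(s,R(0,y,15)).round(),proj(t,R(0,y,15)).round(),proj(w,R(0,y,15)).round())
```

```text
[471.0357236   40.2812958  404.17855526] 49.66088510796804 20.0667
scene [(1430, [320, 0, 38, 69], [56.0, 53.0, 51.0]), (1051, [359, 0, 30, 53], [164.0, 169.0, 168.0]), (5464, [428, 0, 82, 124], [155.0, 161.0, 160.0]), (190, [531, 53, 23, 26], [124.0, 138.0, 143.0]), (189, [511, 64, 19, 19], [206.0, 224.0, 228.0]), (95, [470, 74, 8, 22], [81.0, 88.0, 90.0]), (1615, [535, 82, 51, 51], [63.0, 85.0, 83.0]), (293, [503, 102, 31, 20], [76.0, 83.0, 86.0]), (44, [530, 121, 10, 14], [74.0, 82.0, 84.0]), (123, [313, 142, 15, 15], [129.0, 132.0, 186.0]), (82, [312, 157, 8, 18], [157.0, 152.0, 147.0]), (311, [376, 274, 28, 22], [75.0, 72.0, 69.0]), (314, [345, 289, 27, 22], [65.0, 63.0, 60.0])]
top [(28019, [344, 129, 179, 271], [164.0, 177.0, 185.0]), (15, [299, 174, 2, 14], [164.0, 161.0, 164.0]), (205, [214, 198, 16, 24], [116.0, 110.0, 110.0]), (217, [223, 229, 17, 25], [123.0, 116.0, 116.0]), (30, [506, 276, 3, 14], [197.0, 212.0, 222.0]), (23, [351, 383, 5, 6], [215.0, 207.0, 209.0]), (41, [351, 390, 5, 10], [215.0, 228.0, 235.0])]
110 [297. 254.] [317. 183.] [238.  58.]
-110 [282. 207.] [408. 186.] [395.  58.]
```

Nothing unexpected changed on the bench, and the vials are gone from the strip. I'll move the arm aside so the top camera can see both bins.

Request:
move_arm(motion="0 4 0 0 0 0;0 8 0 0 0 0;0 12 0 0 0 0;-1 16 0 0 0 0;-2 20 0 0 0 0;-3 24 0 0 0 0;-4 28 0 0 0 0;-5 32 0 0 0 0;-6 36 0 0 0 0;-6 36 0 0 0 0")

```text
time: 20.9
tool_pos: [407.8, 406.7, 402.2]
tcp_rot: [-90.0, -0.2, 177.1]
ft_force: [-0.2, 0.6, -0.2]
finger_gap: 49.8
```

Run:
```python
from h import *
t=snap("top","t8");a=load("t0")
d=cv2.absdiff(a["image"],t["image"]).max(2);d[:, :290]=0;d[:,445:]=0;d[:140]=0;d[262:]=0
k,l,q,c=cv2.connectedComponentsWithStats((d>22).astype(np.uint8))
for i in range(1,k):
    if q[i,4]>5: print(q[i].tolist(),"before",a["image"][l==i].mean(0).round(),"after",t["image"][l==i].mean(0).round())
print(readout.sense()["tool_pos"],readout.sense()["ft_force"])
```

```text
[290, 140, 28, 8, 132] before [156. 103. 176.] after [131.  86. 148.]
[293, 140, 152, 78, 6588] before [205. 189. 183.] after [170. 163. 165.]
[440, 178, 5, 5, 10] before [100.  75.  73.] after [76. 62. 61.]
[373, 231, 31, 28, 662] before [224. 233. 239.] after [197. 211. 221.]
[290, 233, 16, 17, 60] before [124. 148. 173.] after [104. 124. 146.]
[330, 236, 21, 21, 195] before [213. 207.  96.] after [183. 176.  80.]
[299, 243, 7, 7, 16] before [124. 144. 167.] after [104. 122. 141.]
[423, 257, 8, 5, 18] before [205. 200. 203.] after [176. 171. 173.]
[412, 258, 8, 4, 16] before [218. 212. 215.] after [187. 181. 184.]
[408.99018947 403.96337274 402.48024008] [ 0.13774903 -0.05377266 -0.41386396]
```

Run:
```python
from h import *
t=load("t8")["image"].astype(float);a=load("t0")["image"].astype(float)
d=np.abs(a*0.865-t).max(2);d[:, :285]=0;d[:,445:]=0;d[:140]=0;d[262:]=0
k,l,q,c=cv2.connectedComponentsWithStats((d>25).astype(np.uint8))
for i in range(1,k):
    if q[i,4]>3: print(q[i].tolist(),"before",a[l==i].mean(0).round(),"after",t[l==i].mean(0).round())
```

```text
[365, 152, 26, 38, 811] before [189. 187. 180.] after [ 86. 162. 198.]
[296, 157, 49, 51, 439] before [249. 249. 249.] after [246. 246. 247.]
[417, 162, 15, 45, 263] before [246. 189. 119.] after [240. 184. 141.]
[301, 164, 9, 6, 31] before [249. 249. 249.] after [244. 243. 245.]
[299, 171, 10, 16, 120] before [247. 247. 247.] after [244. 243. 244.]
[299, 175, 1, 7, 7] before [210. 208. 211.] after [148. 146. 149.]
[378, 201, 39, 17, 335] before [200. 158. 111.] after [174. 127. 144.]
[365, 203, 13, 14, 128] before [ 86.  84. 224.] after [114. 108. 107.]
[416, 259, 3, 3, 4] before [253. 252. 252.] after [244. 241. 243.]
[426, 259, 3, 3, 8] before [251. 251. 251.] after [245. 242. 243.]
```

```bash
python3 -c "
from h import *
print(r.hand_in())"
```

```text
the job is handed in; nothing more can be done
None
```

I pulled both vials from their clips, dropped each through the chute with the lever set for its bin, and handed the job in at about 21 s of arm time. I never saw a vial lying in its bin, because the chute legs hide most of both bins and my 12 pictures ran out before the final view.

- **Blue vial:** I pushed the lever left until it pushed back with 14 N at the expected position. The wrist picture showed the leg over the blue (right) bin open before I dropped the vial.
- **White vial:** I pushed the lever right until it pushed back with 9 N. The flap's position in the wrist image mirrored the first drop before I released the vial.
- **Final checks:** I compared before and after images numerically. Both vials are gone from the strip, and I found no changes on the bench other than the lever and flap. Small changes showed up inside each bin, consistent with a vial lying there. The lighting also changed between those images, so this check is weaker.
- **At hand-in:** the arm was at z ≈ 400 mm, touching nothing.

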